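Unlock and open the sphere clamp

ROBOT

A 6-joint arm with a two-finger parallel gripper is mounted at the origin on a cart in front of the work surface, level with it; the furniture and walls round the work are solid. World frame = base frame: x ahead of the robot, y to its left, z up, the work surface at z = 0. Lengths are in mm, angles in rad, forces in N, time in s.
With the tool pointing down it reaches from about 350 to 975 mm from the base axis. Payload 7.1 kg.
Tool frame: the origin (TCP) lies on the front face of the gripper's body, between the roots of the fingers; the fingertips stand 80 mm ahead of it and the grasp point (between the pads) lies 61 mm ahead of it; z points along the fingers, y is the line along which they close (so a half turn about z gives the same grasp; the last joint's range is limited). The gripper opens to 88 mm and grips with 3 to 60 N. Pads are 20 mm wide; open, the fingers measure 115 mm over their backs; the gripper's body (75 mm by 178 mm) begins 61 mm behind the grasp point.
Start: joints at [1.306, 0.423, 1.63, -0, 1.089, -0.019], TCP at [152.051, 606.206, 302.675] pointing down, gripper open.
Joint ranges: [-3, 3], [-0.9, 2.11], [0.09, 2.58], [-1.31, 4.45], [0.11, 2.69], [-2.54, 2.54]. Speed limits (rad/s): [2.39, 2.39, 3.01, 3.14, 3.14, 3.14].

INTERFACE

Orientations are given as a rotation vector (axis times angle).
In Python, from workcell import readout, vision, close_job gives the robot as it stands.
- The arm moves only by the tool servo_tool, never from a script. Its argument "plan" is a list that holds one entry, the list of rows, each a list of 7 numbers: the gripper command: -1 is fully open, 1 is shut, values between are in proportion, then the shift along the world's x, y, z in units of 40 mm (1.0 is 40 mm), then the turn, a rotation vector about the world's x, y, z in units of 5 degrees (1.0 is 5 degrees). A call has 1 to 5 rows; each row shifts and turns the commanded pose from where the row before left it; what a row does not reach is not made up. A row lasts 1/12 s, in which the tool goes at most 41.7 mm and 7.16 degrees, less where a joint would pass 70% of its speed; a pose out of reach is approached as far as the arm can. A call is refused whole if a number of a shift passes 1 or a number of a turn 1, either way. A call with a gripper value outside its range is refused whole. The fingers move at their own pace and stop on an object; the grip force is fixed at half the most. Time passes only in rows, so rows that do not move let the fingers close. It gives the time, the measured TCP pose, the force, the opening and the grip force at its end, in the units of the state.
- readout.get_obs(): the state, without advancing time (a new reading comes with each control period).
- vision.get_image(name): name is "scene" or "top" or "wrist"; returns the picture (480x640x3 uint8, red, green, blue); there is no depth.
- vision.camera_params(name): a dict with "fx", "fy", "cx", "cy" (pixels), "rvec" (rotation vector, rad) and "tvec" (3), from world to camera coordinates, as OpenCV has them; the wrist camera has in their place "hand_eye" (4x4, takes a point from camera to tool coordinates, whose origin is the TCP and whose axes are the flange's). Camera axes: x right, y down, z forward; pixel columns grow to the right and rows downward; lengths in mm; the calibration is good to about 2 mm. A picture is of the moment at which its call begins: read the wrist's pose just before it. camera_params takes no time and is no camera call.
- close_job(): hands the job in; it is judged then, once.
The state is a dict: "t": time; "qpos": joint angles; "qvel": joint speeds; "joint_torque": joint torques, N m; "ee_pos": TCP position; "orientation": TCP orientation; "ft_force": force on the tool from outside, world axes, zero at the start; "moment": the same for the moment, N m; "width": finger opening in mm; "grasp_force": force on a finger pad.
Only numpy, scipy, OpenCV 4.12 (cv2) and the standard library are available. Lean on these libraries where they do the work, as an engineer would, in place of code of your own. Each camera call takes 0.05 s, during which the arm holds its last target. There are 200 camera calls.

TASK

Two alike clamps stand on the bench and one of them holds a polished stone sphere. On the clamp with the stone, first pull the lock bolt out sideways to its stop by its knob, then slide the jaw fully open, away from the stone, by the knob on the jaw. Leave the stone sitting in its seat and the bolt out.

Things in the scene. Friction and masses are not known exactly. Their poses are not given: they have to be found in the camera images.
- clamp: The clamp with the stone: dark steel plate 270 x 80 x 12 mm fixed on the bench; an alike one without stone stands beside it. Origin: centre of its underside. Own +x runs along the plate to the stone (at x = 80 mm) and fixed jaw; -x is the open end, facing the robot within 17 degrees; +y left, z up. Grey jaw carriage behind the stone: 44 mm wide, top 40 mm high, jaw plate 76 mm high.
- clamp_lock (a joint): Lock bolt, m: 0 in, 0.025 out at its stop; moves along the clamp's -y, on its right edge, close behind the carriage. Starts at 0 to 0.004, blocks the jaw until past 0.014. At 0 its upright round knob is at x -51, y -50 mm in the clamp's frame: head 18 mm across, 50 to 78 mm above the bench, guide below it 40 mm high. Most room: fingers closing along the clamp's x. Friction 2 N, no spring.
- clamp_jaw (a joint): Jaw slide, m: 0 closed on the stone, 0.060 fully open at its stop; moves along the clamp's -x. Starts at 0 to 0.003; meets the bolt at 0.005 if that is in. At 0 its upright round knob on the carriage is at x -18, y 0 mm in the clamp's frame: head 20 mm across, 55 to 85 mm above the bench. Most room: fingers closing along the clamp's y. Friction 3 N, no spring.
- stone_center (a point): Centre of the dark polished stone sphere, 66 mm across, 0.43 kg, lying loose on a low seat ring between the jaws, 2 mm from each; centre about 47 mm and top about 80 mm above the bench.

How it is judged:
By the outcome, as a careful person would: the job done as asked, in the order asked, and still so for the second after the job is handed in, with the robot touching nothing.
It also fails if it takes over 38 s, if anything falls off the work surface, if the arm or the gripper's body presses on something with over 40 N, if the wrist force passes 120 N, or if a joint passes its speed limit or range.

## Working session

There is one attempt and no reset: what is moved stays moved. The work goes in short steps, Python scripts to look and compute and a tool call to move; the robot and the scene stay as the last step left them, time stands still between calls to the robot, and variables do not carry over. Pictures are saved under pics/ and viewed, at most 10 in all, crops included, and the job is handed in when it is done.

Besides the shell and the picture viewer there is one more tool, called after "Call:" as name(argument=value, ...), one argument or row to a line, values as JSON. servo_tool: Moves the arm, as the interface text tells. Its arguments: {"type":"object","properties":{"plan":{"type":"array"}},"required":["plan"]}

```bash
mkdir -p pics; python3 - <<'E'
from workcell import readout, vision
import cv2
print(readout.get_obs())
for n in("scene","top"):
    im=vision.get_image(n); cv2.imwrite(f"pics/{n}0.png",im[:,:,::-1]); print(vision.camera_params(n))
print(vision.camera_params("wrist"))
E
```

```text
{'t': 0.0, 'qpos': array([ 1.30599516e+00,  4.23814021e-01,  1.63071631e+00,  1.55981170e-05,
        1.08859222e+00, -1.90409053e-02]), 'qvel': array([-0.00104307, -0.00148797,  0.00015863, -0.00018018,  0.00063485,
        0.00191996]), 'joint_torque': array([-2.90247037e-03, -5.44613600e+01, -2.73660654e+01,  6.42358046e-02,
        2.29083037e-02, -1.31697775e-04]), 'ee_pos': array([151.93807817, 605.78853427, 301.90801533]), 'orientation': array([-3.85051531e-01, -3.11767358e+00,  2.37574527e-03]), 'ft_force': array([-0.10453043,  0.28281279,  0.29254373]), 'moment': array([-0.02314502, -0.02839299, -0.01717944]), 'grasp_force': 0.0, 'width': 87.3535697545947}
{'fx': 451.5186680756311, 'fy': 451.5186680756311, 'cx': 317.6476673103686, 'cy': 238.61397334728508, 'rvec': array([ 1.96338951, -1.12751841,  0.60435801]), 'tvec': array([-369.04104353,  330.07232874,  472.14691314])}
{'fx': 504.1725663196935, 'fy': 504.1725663196935, 'cx': 320.4846021041621, 'cy': 238.312730846175, 'rvec': array([ 2.1809679 , -2.18313586,  0.05347335]), 'tvec': array([-51.69357206, 612.35440599, 868.72615649])}
{'fx': 342.76227182250017, 'fy': 342.76227182250017, 'cx': 316.481840769778, 'cy': 238.33928766226305, 'hand_eye': array([[ 1.20056459e-03, -9.57790350e-01, -2.87465136e-01,
         7.88301648e+01],
       [ 9.99999271e-01,  1.18736825e-03,  2.20248824e-04,
         4.18436557e-01],
       [ 1.30374779e-04, -2.87465191e-01,  9.57791077e-01,
        -8.30372133e+01],
       [ 0.00000000e+00,  0.00000000e+00,  0.00000000e+00,
         1.00000000e+00]])}
```

View pics/top0.png

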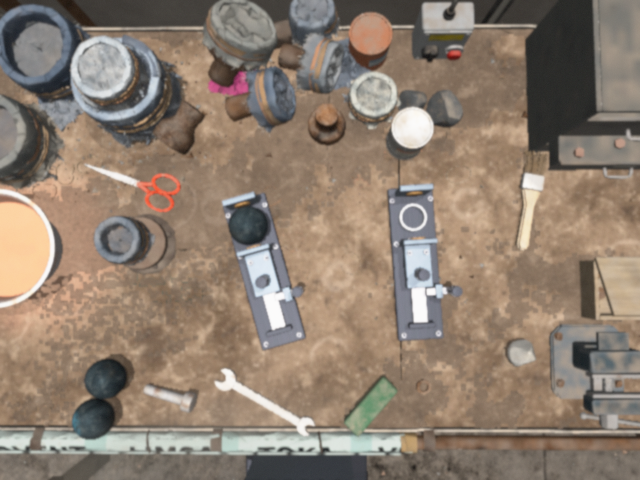

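View pics/scene0.png

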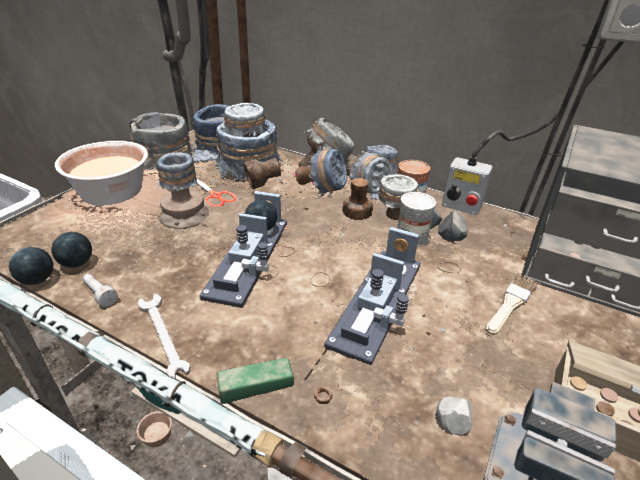

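The clamp on the left holds the stone: stone at about (248,225), jaw knob at (263,281) and bolt knob at (298,290) in the top view. I'll enlarge that area next.

```bash
cat > h.py <<'E'
import numpy as np, cv2
from workcell import readout, vision
from scipy.spatial.transform import Rotation as R
def cam(n,obs=None):
    p=vision.camera_params(n)
    if n=="wrist":
        T=np.eye(4);T[:3,:3]=R.from_rotvec(obs['orientation']).as_matrix();T[:3,3]=obs['ee_pos']
        W=T@p['hand_eye'];Rm=W[:3,:3];c=W[:3,3]
    else:
        Rc=R.from_rotvec(p['rvec']).as_matrix();Rm=Rc.T;c=-Rc.T@p['tvec']
    return p,Rm,c
def ray(C,u,v,z):
    p,Rm,c=C
    d=Rm@np.array([(u-p['cx'])/p['fx'],(v-p['cy'])/p['fy'],1.])
    return c+d*(z-c[2])/d[2]
def proj(C,X):
    p,Rm,c=C;q=Rm.T@(np.array(X)-c);return p['fx']*q[0]/q[2]+p['cx'],p['fy']*q[1]/q[2]+p['cy']
E
python3 - <<'E'
from h import *
im=cv2.imread('pics/top0.png')[185:355,210:320]
cv2.imwrite('pics/c0.png',cv2.resize(im,None,fx=3.5,fy=3.5,interpolation=cv2.INTER_CUBIC))
C=cam('top');print(C[2],cam('scene')[2])
for u,v,z in[(263,348,12),(304,338,12),(223,201,12),(248,225,47),(263,281,85),(298,290,78)]:print(u,v,ray(C,u,v,z).round(1))
E
```

```text
[555.90594812 -65.19701073 905.01558303] [  11.36119931 -403.92954188  552.06303077]
263 348 [420.2  48.7  12. ]
304 338 [437.6 -23.2  12. ]
223 201 [679.9 122.1  12. ]
248 225 [633.5  71.4  47. ]
263 281 [538.8  40.1  85. ]
298 290 [524.  -16.4  78. ]
```

View pics/c0.png

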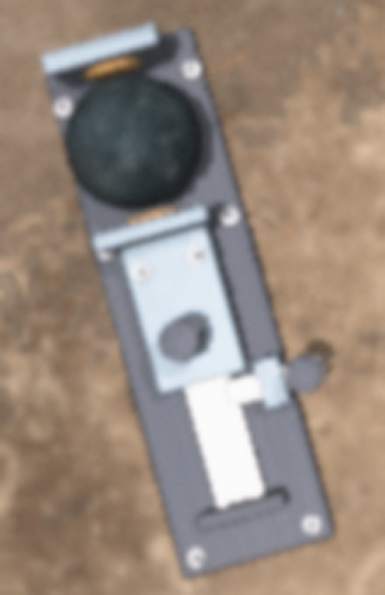

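Crop scale is 3.5 with offset (210,185). Plate corners at (186,578), (333,535) and (190,28), jaw knob at (184,337), bolt knob at (308,372), stone at (135,143).

```bash
python3 - <<'E'
from h import *
C=cam('top')
f=lambda u,v,z:ray(C,u/3.5+210,v/3.5+185,z)
bl,br,tr=f(186,578,12),f(333,535,12),f(190,28,12)
d=tr-br;yaw=np.arctan2(d[1],d[0]);e=bl-br;yaw2=np.arctan2(e[1],e[0])-np.pi/2
print(np.degrees([yaw,yaw2]),np.linalg.norm(d),np.linalg.norm(e))
ctr=(tr+bl)/2
J=f(183,338,85);L=f(309,371,78);S=f(135,143,47)
print(ctr,J,L,S)
for y in(yaw,):
    ex=np.array([np.cos(y),np.sin(y)]);ey=np.array([-ex[1],ex[0]])
    for P in(J,L,S):print([(P-ctr)[:2]@ex,(P-ctr)[:2]@ey])
    # stone-based
    print('lock0',ctr[:2]-51*ex-50*ey,'jaw0',ctr[:2]-18*ex,'stone',ctr[:2]+80*ex)
E
```

```text
[15.99727154 16.2159225 ] 266.550757689418 76.69547432255713
[555.26788622  48.35424707  12.        ] [537.85933549  41.28904649  85.        ] [522.33918328 -16.83646745  78.        ] [632.0689763   70.38830416  47.        ]
[np.float64(-18.68151127759684), np.float64(-1.9939494299917815)]
[np.float64(-49.61954500624951), np.float64(-53.591319171346974)]
[np.float64(79.89935470322783), np.float64(0.015050549996867075)]
lock0 [520.02244933 -13.76466453] jaw0 [537.96493945  43.39359864] stone [632.16987189  70.40157344]
```

Call:
servo_tool(
  plan=[
    [[-1,0.46,-0.78,0,0,0,-0.6],[-1,0.46,-0.78,0,0,0,-0.6],[-1,0.46,-0.78,0,0,0,-0.6],[-1,0.46,-0.78,0,0,0,-0.6],[-1,0.46,-0.78,0,0,0,-0.6]],
  ],
)

```text
t: 0.52
ee_pos: [244.4, 448.5, 302.3]
orientation: [-0.792, -3.04, 0.001]
ft_force: [0.9, 0.3, -0.0]
width: 88.0
grasp_force: 0.0
```

Call:
servo_tool(
  plan=[
    [[-1,0.46,-0.78,0,0,0,-0.6],[-1,0.46,-0.78,0,0,0,-0.6],[-1,0.46,-0.78,0,0,0,-0.6],[-1,0.46,-0.78,0,0,0,-0.6],[-1,0.46,-0.78,0,0,0,-0.6]],
  ],
)

```text
t: 0.93
ee_pos: [336.4, 292.5, 302.6]
orientation: [-1.182, -2.911, 0.0]
ft_force: [0.8, -0.2, -0.2]
width: 87.6
grasp_force: 0.0
```

Call:
servo_tool(
  plan=[
    [[-1,0.46,-0.78,0,0,0,-0.6],[-1,0.46,-0.78,0,0,0,-0.6],[-1,0.46,-0.78,0,0,0,-0.6],[-1,0.46,-0.78,0,0,0,-0.6],[-1,0.46,-0.78,0,0,0,-0.6]],
  ],
)

```text
t: 1.35
ee_pos: [428.5, 136.5, 302.6]
orientation: [-1.553, -2.731, 0.0]
ft_force: [1.3, 0.9, 1.1]
width: 88.2
grasp_force: 0.0
```

Call:
servo_tool(
  plan=[
    [[-1,0.46,-0.78,0,0,0,-0.6],[-1,0.46,-0.78,0,0,0,-0.6],[-1,0.46,-0.78,0,0,0,-0.6],[-1,0.46,-0.78,0,0,0,-0.6],[-1,0.46,-0.78,0,0,0,-0.6]],
  ],
)

```text
t: 1.77
ee_pos: [520.5, -19.6, 302.5]
orientation: [-1.896, -2.505, 0.0]
ft_force: [0.1, -0.1, 0.6]
width: 88.0
grasp_force: 0.0
```

```bash
python3 - <<'E'
from h import *
o=readout.get_obs();im=vision.get_image('wrist');C=cam('wrist',o)
cv2.imwrite('pics/w1.png',im[:,:,::-1]);print(o['ee_pos'],C[2])
np.savez('w1.npz',R=C[1],c=C[2])
for P in[(521.5,-16,78),(538,42,85),(632,70.4,47)]:print(proj(C,P))
E
```

```text
[520.45770672 -19.63776584 302.48767757] [499.30773056  56.74083729 385.54104841]
(np.float64(318.22925956195076), np.float64(221.5300445705913))
(np.float64(355.1730561142863), np.float64(165.54107948468928))
(np.float64(452.705099990062), np.float64(160.44682652842477))
```

View pics/w1.png

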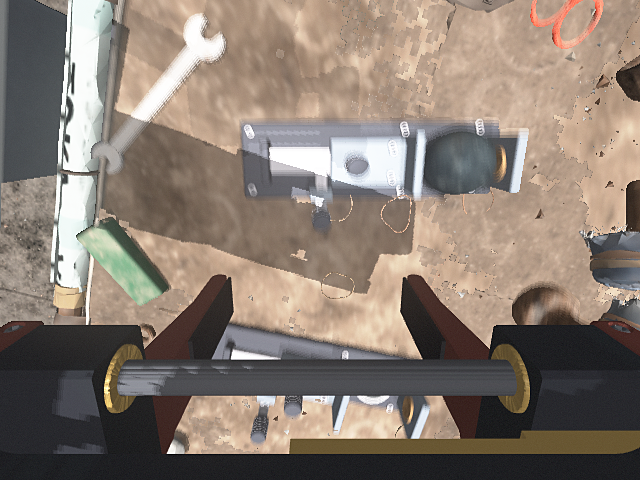

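The wrist view puts the bolt knob head at about (321,222) and the jaw knob at (356,163), both within about 3 px of prediction. I'll go down over the bolt knob.

Call:
servo_tool(
  plan=[
    [[-1,0.01,0.02,-0.8,0,0,0.02],[-1,0.01,0.02,-0.8,0,0,0.02],[-1,0.01,0.02,-0.8,0,0,0.02],[-1,0.01,0.02,-0.8,0,0,0],[-1,0.01,0.01,-0.6,0,0,0]],
  ],
)

```text
t: 2.23
ee_pos: [521.0, -14.2, 148.2]
orientation: [-1.885, -2.511, 0.002]
ft_force: [-0.8, -0.9, -0.3]
width: 87.7
grasp_force: 0.0
```

Call:
servo_tool(
  plan=[
    [[-1,0,0,-0.4,0,0,0],[-1,0,0,-0.19,0,0,0],[-1,0,0,0,0,0,0]],
  ],
)

```text
t: 2.48
ee_pos: [521.0, -14.1, 125.4]
orientation: [-1.884, -2.51, 0.003]
ft_force: [-0.0, -0.0, 0.4]
width: 87.8
grasp_force: 0.0
```

Call:
servo_tool(
  plan=[
    [[0.3,0,0,0,0,0,0],[0.5,0,0,0,0,0,0],[1,0,0,0,0,0,0],[1,0,0,0,0,0,0],[1,0,0,0,0,0,0]],
  ],
)

```text
t: 2.9
ee_pos: [522.5, -14.2, 127.9]
orientation: [1.885, 2.512, 0.001]
ft_force: [0.4, -0.6, -0.3]
width: 57.9
grasp_force: 0.0
```

Call:
servo_tool(
  plan=[
    [[1,0,0,0,0,0,0],[1,0,0,0,0,0,0]],
  ],
)

```text
t: 3.07
ee_pos: [522.2, -14.2, 127.4]
orientation: [1.886, 2.512, 0.001]
ft_force: [0.3, 0.0, -0.2]
width: 44.6
grasp_force: 0.0
```

```bash
python3 - <<'E'
from h import *
o=readout.get_obs();im=vision.get_image('wrist');print(o['ft_force'],o['width'],o['grasp_force'])
cv2.imwrite('pics/w2.png',im[:,:,::-1])
E
```

```text
[ 0.27704993  0.02269344 -0.15674952] 44.63316389208004 0.0
```

View pics/w2.png

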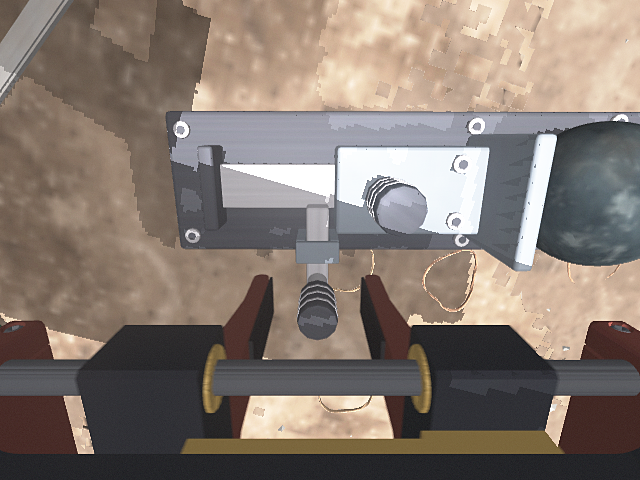

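The wrist view shows the bolt knob head at about (318,318), centred between the still-closing fingers.

Call:
servo_tool(
  plan=[
    [[1,0,0,0,0,0,0],[1,0,0,0,0,0,0],[1,0,0,0,0,0,0],[1,0,0,0,0,0,0],[1,0,0,0,0,0,0]],
  ],
)

```text
t: 3.53
ee_pos: [522.4, -14.1, 127.1]
orientation: [1.886, 2.512, 0.001]
ft_force: [1.2, 0.6, -0.9]
width: 17.5
grasp_force: 30.0
```

```bash
python3 - <<'E'
from h import *
o=readout.get_obs();C=cam('wrist',o);print(ray(C,318,320,78),ray(C,403,208,85),o['ft_force'],o['width'],o['grasp_force'],o['ee_pos'])
E
```

```text
[522.74864414 -11.25779761  78.        ] [538.69721108  46.32755937  85.        ] [ 1.21123002  0.56973122 -0.94099944] 17.459004604144138 29.999712109565735 [522.39775514 -14.13804339 127.05700737]
```

Call:
servo_tool(
  plan=[
    [[1,0.028,-0.096,0,0,0,0],[1,0.028,-0.096,0,0,0,0],[1,0.028,-0.096,0,0,0,0],[1,0.028,-0.096,0,0,0,0],[1,0.028,-0.096,0,0,0,0]],
  ],
)

```text
t: 3.95
ee_pos: [528.1, -33.9, 127.1]
orientation: [1.886, 2.512, 0.001]
ft_force: [3.4, 2.0, -3.2]
width: 17.4
grasp_force: 30.0
```

Call:
servo_tool(
  plan=[
    [[1,0.014,-0.048,0,0,0,0],[1,0.014,-0.048,0,0,0,0],[1,0,0,0,0,0,0]],
  ],
)

```text
t: 4.2
ee_pos: [529.1, -37.3, 127.1]
orientation: [1.887, 2.512, 0.001]
ft_force: [3.6, 5.1, -3.8]
width: 17.1
grasp_force: 30.0
```

Call:
servo_tool(
  plan=[
    [[1,0.008,-0.028,0,0,0,0],[1,0.008,-0.028,0,0,0,0],[1,0,0,0,0,0,0]],
  ],
)

```text
t: 4.45
ee_pos: [529.2, -37.8, 127.0]
orientation: [-1.886, -2.509, -0.003]
ft_force: [3.0, 16.8, -2.2]
width: 17.5
grasp_force: 30.0
```

Call:
servo_tool(
  plan=[
    [[-1,0,0,0,0,0,0],[-1,0,0,0,0,0,0],[-1,0,0,0,0,0,0],[-1,0,0,0,0,0,0],[-1,0,0,0.3,0,0,0]],
  ],
)

```text
t: 4.87
ee_pos: [528.0, -39.7, 137.8]
orientation: [-1.884, -2.51, 0.003]
ft_force: [-0.0, 0.2, 0.2]
width: 47.3
grasp_force: 0.0
```

Call:
servo_tool(
  plan=[
    [[-1,0,0,0.5,0,0,0],[-1,0,0,0.7,0,0,0],[-1,0,0,0.7,0,0,0],[-1,0,0,0.3,0,0,0.5],[-1,0,0,0,0,0,1]],
  ],
)

```text
t: 5.28
ee_pos: [531.0, -39.9, 231.3]
orientation: [1.713, 2.627, 0.004]
ft_force: [0.5, -0.1, -0.0]
width: 80.7
grasp_force: 0.0
```

Call:
servo_tool(
  plan=[
    [[-1,0.02,0.2,0,0,0,1],[-1,0.02,0.2,0,0,0,1],[-1,0.02,0.2,0,0,0,1],[-1,0.02,0.2,0,0,0,1],[-1,0.02,0.2,0,0,0,1]],
  ],
)

```text
t: 5.7
ee_pos: [533.3, 0.6, 228.1]
orientation: [1.102, 2.942, -0.0]
ft_force: [-0.5, -0.3, 0.1]
width: 87.8
grasp_force: 0.0
```

Call:
servo_tool(
  plan=[
    [[-1,0.02,0.2,0,0,0,1],[-1,0.02,0.2,0,0,0,1],[-1,0.02,0.2,0,0,0,1],[-1,0.02,0.2,0,0,0,1],[-1,0.02,0.2,0,0,0,1]],
  ],
)

```text
t: 6.12
ee_pos: [537.3, 40.6, 228.0]
orientation: [0.439, 3.11, -0.0]
ft_force: [-0.0, -0.4, 0.6]
width: 88.0
grasp_force: 0.0
```

Call:
servo_tool(
  plan=[
    [[-1,0,0,0,0,0,1],[-1,0,0,0,0,0,1],[-1,0,0,0,0,0,1],[-1,0,0,0,0,0,1],[-1,0,0,0,0,0,1]],
  ],
)

```text
t: 6.53
ee_pos: [537.3, 40.3, 228.0]
orientation: [-0.245, 3.132, -0.0]
ft_force: [-0.1, -0.1, 0.2]
width: 88.0
grasp_force: 0.0
```

Call:
servo_tool(
  plan=[
    [[-1,0,0,0,0,0,1],[-1,0,0,0,0,0,0.5],[-1,0,0,0,0,0,0]],
  ],
)

```text
t: 6.78
ee_pos: [537.3, 40.2, 227.9]
orientation: [-0.445, 3.11, -0.0]
ft_force: [1.0, 0.3, -0.0]
width: 88.0
grasp_force: 0.0
```

```bash
python3 - <<'E'
from h import *
o=readout.get_obs();C=cam('wrist',o)
im=vision.get_image('wrist');cv2.imwrite('pics/w3.png',im[:,:,::-1])
print(o['ee_pos'],o['qpos']);T=R.from_rotvec(o['orientation']).as_matrix();print(np.degrees(np.arctan2(T[1,1],T[0,1])))
for P in[(538,43.5,85),(528.4,-39,78)]:print(proj(C,P))
E
```

```text
[537.33130263  40.24826443 227.90731882] [ 5.27508567e-02  4.00698163e-01  1.87537533e+00 -2.24616211e-04
  8.65157090e-01 -1.80219599e+00]
106.2889676472469
(np.float64(320.2545986751499), np.float64(255.28711394295524))
(np.float64(209.65427310953436), np.float64(207.57363309793396))
```

View pics/w3.png

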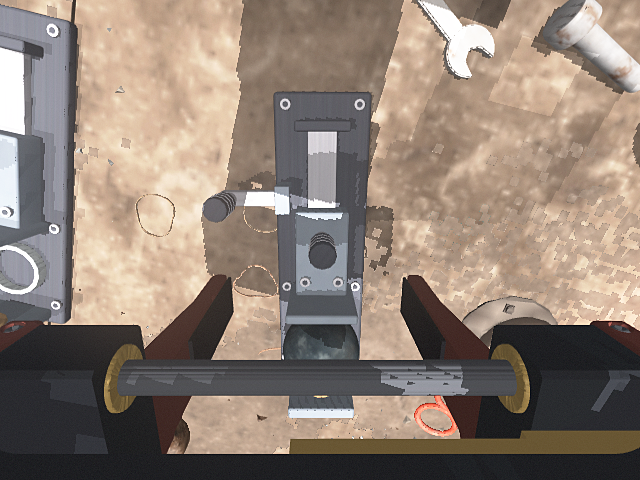

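Bolt knob at (215,208), clearly out. The jaw knob head at about (322,256) matches the prediction, so I'll go down onto it.

Call:
servo_tool(
  plan=[
    [[-1,0.01,0.04,-0.6,0,0,0],[-1,0.01,0.03,-0.7,0,0,0],[0,0,0,-0.6,0,0,0],[0.4,0,0,-0.35,0,0,0],[1,0,0,-0.17,0,0,0]],
  ],
)

```text
t: 7.25
ee_pos: [537.2, 43.1, 128.6]
orientation: [0.44, -3.108, -0.0]
ft_force: [0.1, -0.6, -0.1]
width: 71.3
grasp_force: 0.0
```

Call:
servo_tool(
  plan=[
    [[1,0,0,0,0,0,0],[1,0,0,0,0,0,0],[1,0,0,0,0,0,0],[1,0,0,0,0,0,0],[1,0,0,0,0,0,0]],
  ],
)

```text
t: 7.67
ee_pos: [538.8, 43.3, 131.3]
orientation: [-0.443, 3.108, -0.0]
ft_force: [0.0, -1.4, 1.0]
width: 37.9
grasp_force: 0.0
```

Call:
servo_tool(
  plan=[
    [[1,0,0,0,0,0,0],[1,0,0,0,0,0,0],[1,0,0,0,0,0,0],[1,0,0,0,0,0,0]],
  ],
)

```text
t: 8.0
ee_pos: [538.1, 44.4, 130.6]
orientation: [-0.442, 3.11, 0.003]
ft_force: [-1.5, 7.8, 5.0]
width: 19.4
grasp_force: 30.0
```

Call:
servo_tool(
  plan=[
    [[1,-0.048,-0.014,0,0,0,0],[1,-0.096,-0.028,0,0,0,0],[1,-0.096,-0.028,0,0,0,0],[1,-0.096,-0.028,0,0,0,0],[1,-0.096,-0.028,0,0,0,0]],
  ],
)

```text
t: 8.42
ee_pos: [521.4, 39.5, 130.7]
orientation: [-0.442, 3.109, 0.002]
ft_force: [0.4, 8.5, 1.4]
width: 19.4
grasp_force: 30.0
```

Call:
servo_tool(
  plan=[
    [[1,-0.096,-0.028,0,0,0,0],[1,-0.096,-0.028,0,0,0,0],[1,-0.096,-0.028,0,0,0,0],[1,-0.096,-0.028,0,0,0,0],[1,-0.096,-0.028,0,0,0,0]],
  ],
)

```text
t: 8.83
ee_pos: [502.1, 33.9, 130.6]
orientation: [-0.442, 3.109, 0.002]
ft_force: [0.5, 10.5, 1.8]
width: 19.7
grasp_force: 30.0
```

Call:
servo_tool(
  plan=[
    [[1,-0.096,-0.027,0,0,0,0],[1,-0.096,-0.027,0,0,0,0],[1,-0.096,-0.027,0,0,0,0],[1,-0.096,-0.027,0,0,0,0],[1,-0.048,-0.014,0,0,0,0]],
  ],
)

```text
t: 9.25
ee_pos: [484.5, 28.9, 130.6]
orientation: [-0.442, 3.109, 0.002]
ft_force: [-0.5, 10.3, 1.5]
width: 19.4
grasp_force: 30.0
```

Call:
servo_tool(
  plan=[
    [[1,-0.036,-0.01,0,0,0,0],[1,-0.036,-0.01,0,0,0,0],[1,0,0,0,0,0,0]],
  ],
)

```text
t: 9.5
ee_pos: [481.9, 28.1, 130.7]
orientation: [-0.442, 3.109, 0.002]
ft_force: [-0.8, 9.8, 1.4]
width: 19.5
grasp_force: 30.0
```

Call:
servo_tool(
  plan=[
    [[1,-0.024,-0.007,0,0,0,0],[1,-0.024,-0.007,0,0,0,0],[1,-0.024,-0.007,0,0,0,0],[1,0,0,0,0,0,0]],
  ],
)

```text
t: 9.83
ee_pos: [481.4, 27.9, 130.7]
orientation: [-0.44, 3.104, 0.003]
ft_force: [8.8, 15.5, -8.1]
width: 19.6
grasp_force: 30.0
```

Call:
servo_tool(
  plan=[
    [[1,-0.024,-0.007,0,0,0,0],[1,0,0,0,0,0,0]],
  ],
)

```text
t: 10.0
ee_pos: [481.3, 27.9, 130.7]
orientation: [-0.44, 3.102, 0.003]
ft_force: [11.2, 17.2, -11.4]
width: 19.2
grasp_force: 30.0
```

Call:
servo_tool(
  plan=[
    [[0.5,0,0,0,0,0,0],[0,0,0,0,0,0,0],[0,0,0,0,0,0,0],[0,0,0,0,0,0,0],[0,0,0,0.3,0,0,0]],
  ],
)

```text
t: 10.42
ee_pos: [476.5, 25.6, 141.0]
orientation: [0.442, -3.107, -0.0]
ft_force: [0.7, -1.1, -0.2]
width: 42.6
grasp_force: 0.0
```

Call:
servo_tool(
  plan=[
    [[0,0,0,0.6,0,0,0],[0,0,0,0.8,0,0,0],[0,0,0,0.8,0,0,0],[0,0,0,0.8,0,0,0],[0,0,0,0.5,0,0,0]],
  ],
)

```text
t: 10.83
ee_pos: [478.2, 25.6, 285.3]
orientation: [-0.442, 3.107, -0.001]
ft_force: [0.3, -0.3, -0.5]
width: 43.8
grasp_force: 0.0
```

```bash
python3 - <<'E'
from h import *
o=readout.get_obs();C=cam('wrist',o)
a=vision.get_image('wrist')[:,:,::-1];b=vision.get_image('scene')[150:350,150:420,::-1]
b=cv2.resize(b,(400,296));a=cv2.resize(a,(400,300))[:296]
cv2.imwrite('pics/end.png',np.hstack([a,b]));print(o['ee_pos'])
c,s=np.cos(np.radians(16.1)),np.sin(np.radians(16.1))
for x,y,z in[(-78,0,85),(-51,-75,78),(80,0,47)]:
    P=(555.3+c*x-s*y,48.4+s*x+c*y,z);print(np.array(proj(C,P))/1.6,(np.array(proj(cam('scene'),P))-150)*1.48)
E
```

```text
[478.17401927  25.61378956 285.26705959]
[198.05723536 145.82079597] [116.01492278 142.28350708]
[146.00826795 162.31813038] [185.20905497 143.8098872 ]
[197.77478899 226.22996311] [163.25480735  98.15163052]
```

View pics/end.png

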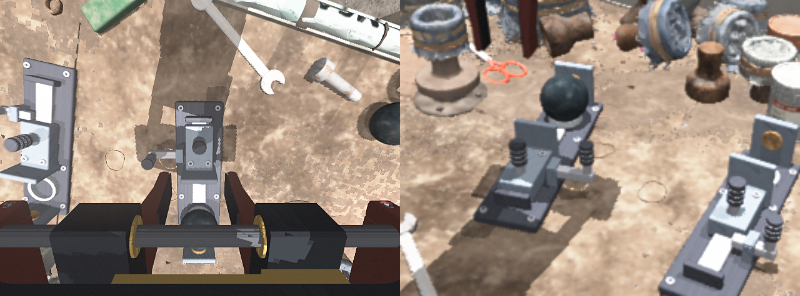

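The jaw knob at (199,146) and bolt knob at (147,160) match the fully open and fully out predictions to about 2 px, and the stone sits in its seat. The job is ready to hand in.

```bash
python3 -c "
from workcell import close_job
print(close_job())"
```

```text
the job is handed in; nothing more can be done
None
```

I pulled the bolt out to its stop, then slid the jaw fully open; the last pictures, taken just before I handed the job in, show the stone still in its seat and the bolt still out.

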